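# Put the open tip box away in the free bay and lock it in

### The job

One of the two pipette-tip boxes standing loose on the bench has been left open. Shut its lid before it goes anywhere near the carrier, then slide that box along the bench (do not lift it off the bench or tip it over) into the bay of the carrier that is still free, square and fully home against the stops at the back, and swing the carrier's wire hold-down bail over both boxes and down in front of them as far as it goes. Leave the shut box on the bench, the box already in the carrier, the bottle and the green rack where they are.

Things in the scene. Friction and masses are not known exactly. Their poses are not given: they have to be found in the camera images.
- box_a: One of 3 alike tip boxes: yellow base, pale lid hinged at the back. 89 deep (x), 116 wide (y), 79 mm high when shut. Origin: centre of underside, z up; the front (lid lip) faces -x, hinge at x=+42, z=49 mm. Base walls at x=+-41, y=+-56 mm, up to z=50 mm. 0.3 kg. One box is in the carrier, two stand on the bench with fronts roughly to the robot; one of these is open: the lid angles tell which.
- box_b: box_b, the same kind of box as box_a; same axes, origin and sizes.
- box_c: box_c, the same kind of box as box_a; same axes, origin and sizes.
- box_a_lid (a joint): Lid angle of box_a: 0 shut, grows as it opens, 2.01 fully open (leaning back 25 degrees past upright). The lid is a shallow cover 80 mm from hinge to front, 28 mm high, on a loose hinge: open, it leans back and stays; swung well past upright (below about 1.2) it falls shut by its own weight.
- box_b_lid (a joint): Lid angle of box_b, as for box_a.
- box_c_lid (a joint): Lid angle of box_c, as for box_a.
- carrier: Aluminium carrier fixed to the bench: two bays side by side, open to the robot (-x), no floor (boxes slide on the bench). Origin: bench level, midway between the bays, at the depth of a home box's centre; x points into the bays, y left. Divider and sides 36 mm high, x=-40..45 mm. Low flared lead-ins (20 mm high) and the divider's nose reach forward to x=-80 mm. 300 mm wide.
- bay_left (a point): Where the origin of a box lies when it is fully home in the left bay (bench level), 66 mm to the left (+y) of the carrier's origin; axes as the carrier's. The bay is 124 mm wide, its rubber stops at x=+41.5 mm, and a back panel 92 mm high stands behind them at x=48..60 mm. One bay holds a box; either one may be the free one.
- bay_right (a point): The same for the right bay, 66 mm to the right (-y) of the carrier's origin.
- bail (a joint): Angle of the hold-down bail: 0 shut (down in front of the boxes), grows as it swings up and back, 1.93 upright, 2.3 fully open (leaning back). The hinge is stiff: the bail stays where it is left.
- bail_grip (a point): Middle of the bail's cross bar: a red sleeve 14 mm in diameter, 70 mm long, along the carrier's y (the rest of the bar: 8 mm steel). It moves with the bail on a circle of 88 mm radius about bail_hinge; shut, it is 30 mm above the bench and 13 mm in front of the boxes' front walls. The arms run outside the side plates.
- bail_hinge (a point): Point on the bail's hinge line midway between the bays, 60 mm above the bench and 29 mm behind (+x of) the carrier's origin; the hinge line runs along the carrier's y.
- bottle: A clear lab bottle with a blue cap standing on the bench, 56 mm in diameter, 101 mm high; origin under its centre. Not part of the job.
- green_rack: A flat lime-green tube rack lying on the bench, 86 x 265 x 26 mm, its long side along its own y; origin under its centre. Not part of the job.

How it is judged:
By the outcome, as a careful person would: the job done as asked, in the order asked, and still so for the second after the job is handed in, with the robot touching nothing.
It also fails if it takes over 72 s, if anything falls off the work surface, if the arm or the gripper's body presses on something with over 40 N, if the wrist force passes 120 N, or if a joint passes its speed limit or range.

### The arm

A 6-joint arm with a two-finger parallel gripper is mounted at the origin on a cart in front of the work surface, level with it; the furniture and walls round the work are solid. World frame = base frame: x ahead of the robot, y to its left, z up, the work surface at z = 0. Lengths are in m, angles in degrees, forces in N, time in s.
With the tool pointing down it reaches from about 0.4 to 0.825 m from the base axis. Payload 7 kg.
Tool frame: the origin (TCP) lies between the finger pads; the fingertips stand 22 mm ahead of it and the grasp point (between the pads) lies 3 mm ahead of it; z points along the fingers, y is the line along which they close (so a half turn about z gives the same grasp; the last joint's range is limited). The gripper opens to 88 mm and grips with 3 to 60 N. Pads are 19 mm wide; open, the fingers measure 130 mm over their backs; the gripper's body (78 mm by 193 mm) begins 47 mm behind the grasp point.
Start: joints at [-53.337, 20.546, 0.682, 0, -70.136, -16.507], TCP at [0.233, -0.634, 0.249] pointing down, gripper open.
Joint ranges: [-176.03, 176.03], [-82.01, 121.73], [-58.28, 71.71], [-173.87, 95.51], [-174.79, -0.11], [-173.66, 173.66]. Speed limits (degrees/s): [136.94, 136.94, 172.46, 180, 180, 180].

### API

Orientations are given as [roll, pitch, yaw] about the fixed x, y, z axes, in that order (R = Rz(yaw) Ry(pitch) Rx(roll)).
In Python, from plant import r, vision gives the robot as it stands.
- The arm moves only by the shell command python3 -m pendant 'ROWS' [FORCE]. ROWS is JSON, a list that holds one entry, the list of rows, each a list of 7 numbers: the shift along the tool's x, y, z scaled (see below), then the turn, a rotation vector about the tool's x, y, z scaled (see below), then the opening, from -1 (shut) to 1 (fully open). In form: [[[x, y, z, wx, wy, wz, fingers], ...]]. A call has exactly 8 rows; each row shifts and turns the commanded pose from where the row before left it, along the tool's axes as they then stand; what a row does not reach is not made up. The controller multiplies each number of a shift by 20 mm and each number of a turn by 4 degrees. A row lasts 1/10 s, in which the tool goes at most 50 mm and 8.59 degrees, less where a joint would pass 70% of its speed; a pose out of reach is approached as far as the arm can. A call with a number of a shift or a turn outside -1 to 1 is refused whole. A call with a gripper value outside its range is refused whole. The fingers move at their own pace and stop on an object; FORCE is the grip in N (left out, the last holds). Time passes only in rows, so rows that do not move let the fingers close, or fill a call up. It gives the time, the measured TCP pose, the force, the opening and the grip force at its end, in the units of the state.
- r.get_state(): the state, without advancing time (a new reading comes with each control period).
- vision.capture(name): name is "scene" or "side" or "wrist"; returns a dict with "frame" (480x640x3 uint8, blue, green, red), "depth" (480x640 float32, m along the optical axis (not along the pixel's ray), 0 where there is no reading), "camera_matrix" (3x3 intrinsics, pixels), "extrinsics" (4x4, takes a point from world to camera coordinates); the wrist camera has in their place "hand_eye" (4x4, takes a point from camera to tool coordinates, whose origin is the TCP and whose axes are the flange's). Camera axes: x right, y up, looking along -z (the intrinsics and any distortion apply to the point x, -y, -z); pixel columns grow to the right and rows downward; lengths in m; the calibration is good to about 2 mm. A picture is of the moment at which its call begins: read the wrist's pose just before it.
- r.close_job(): hands the job in; it is judged then, once.
The state is a dict: "time_s": time; "joints": joint angles; "qd": joint speeds; "joint_torque": joint torques, N m; "tcp_pos": TCP position; "eef_rot": TCP orientation; "contact_force": force on the tool from outside, world axes, zero at the start; "moment": the same for the moment, N m; "gripper_width": finger opening in m; "gripper_force": force on a finger pad.
Only numpy, scipy, OpenCV 4.12 (cv2) and the standard library are available. Lean on these libraries where they do the work, as an engineer would, in place of code of your own. Each camera call takes 0.05 s, during which the arm holds its last target. There are 200 camera calls.

## Working session

There is one attempt and no reset: what is moved stays moved. The work goes in short steps, Python scripts to look and compute and a shell command to move; the robot and the scene stay as the last step left them, time stands still between calls to the robot, and variables do not carry over. Pictures are saved under pics/ and viewed, at most 10 in all, crops included, and the job is handed in when it is done.

```bash
ls; mkdir -p pics
cat > h.py <<'E'
import numpy as np, cv2
from plant import r, vision
from scipy.spatial.transform import Rotation as R
def T_wc(c, st=None):
    "camera->world"
    if "extrinsics" in c: return np.linalg.inv(np.array(c["extrinsics"]))
    T=np.eye(4); T[:3,:3]=R.from_euler('xyz',st["eef_rot"],degrees=True).as_matrix(); T[:3,3]=st["tcp_pos"]
    return T@np.array(c["hand_eye"])
def cloud(c,T):
    K=np.array(c["camera_matrix"]); d=c["depth"]; v,u=np.mgrid[:d.shape[0],:d.shape[1]]
    P=np.stack([(u-K[0,2])/K[0,0]*d,-(v-K[1,2])/K[1,1]*d,-d],-1)
    W=P@T[:3,:3].T+T[:3,3]; W[d==0]=np.nan
    return W
def get(name):
    st=r.get_state(); c=vision.capture(name); T=T_wc(c,st); return c,T,cloud(c,T),st
E
python3 - <<'E'
from h import *
for n in ("scene","side"):
    c,T,W,st=get(n); cv2.imwrite(f"pics/{n}0.png",c["frame"]); print(n,T[:3,3].round(3),c["camera_matrix"], [k for k in c]); np.savez(f"{n}0.npz",W=W,f=c["frame"])
print(r.get_state())
E
```

```text
pics
scene [-0.086 -0.905  0.593] [[606.84007913   0.         319.85885461]
 [  0.         606.84007913 243.07250761]
 [  0.           0.           1.        ]] ['frame', 'depth', 'camera_matrix', 'extrinsics']
side [ 0.671 -1.398  0.794] [[596.41960835   0.         322.46236779]
 [  0.         596.41960835 236.0450353 ]
 [  0.           0.           1.        ]] ['frame', 'depth', 'camera_matrix', 'extrinsics']
{'time_s': 0.1, 'joints': array([-5.33381481e+01,  2.05885525e+01,  6.40592771e-01, -1.60767662e-02,
       -7.01358235e+01, -1.65091428e+01]), 'qd': array([ 0.02075299,  0.01435598,  0.1949383 ,  0.13485287,  0.01082991,
       -0.00087689]), 'joint_torque': array([ 4.44035140e-04, -5.84162164e+01,  2.93753707e+01,  7.01552868e+00,
        1.01687363e-02, -7.44219960e-05]), 'tcp_pos': array([ 0.23241815, -0.63331313,  0.24771971]), 'eef_rot': array([ 1.79915376e+02, -9.31953342e-03, -1.59852758e+02]), 'contact_force': array([0.05156826, 0.29812925, 0.07695827]), 'moment': array([-0.03580388,  0.00113632,  0.01793819]), 'gripper_force': 0.0, 'gripper_width': 0.08779957789174664}
```

View pics/scene0.png

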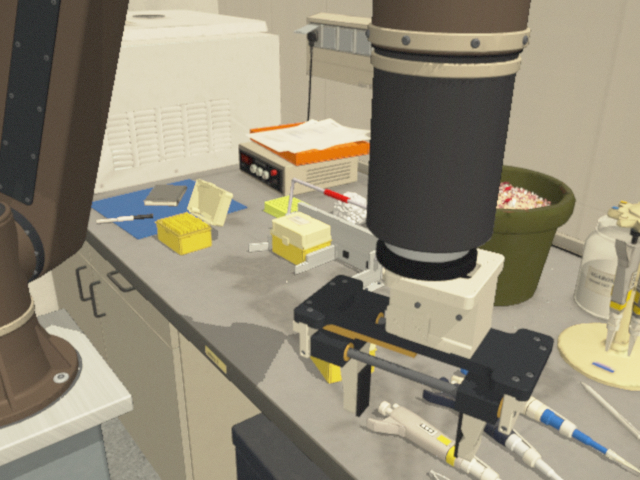

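View pics/side0.png

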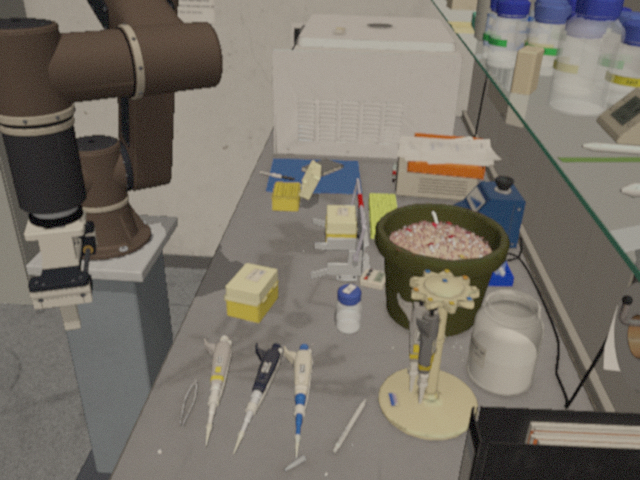

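The open box is the far one (side 287,195; scene 185,232). The shut loose box is at side (252,290). The carrier (side 345,240) has its far, +y, bay occupied, so the right bay (side 340,262) looks free. The red sleeve is at side (360,195) and the bottle at (348,308).

Run:
```python
from h import *
for n in ("scene","side"):
    d=np.load(f"{n}0.npz"); W=d["W"]; f=d["f"]; hsv=cv2.cvtColor(f,cv2.COLOR_BGR2HSV)
    for nm,lo,hi in (("yel",(22,150,90),(33,255,255)),("lid",(20,40,120),(34,120,255)),("red",(0,170,80),(4,255,255)),("red2",(174,170,80),(180,255,255)),("lime",(33,120,90),(45,255,255)),("blue",(100,120,60),(125,255,255))):
        m=cv2.inRange(hsv,lo,hi); k,l,s,cc=cv2.connectedComponentsWithStats(m)
        for i in range(1,k):
            if s[i,4]<40: continue
            P=W[l==i]; P=P[~np.isnan(P[:,0])]
            if len(P)<20: continue
            md=np.median(P,0)
            if not(0.2<md[0]<1 and -.8<md[1]<.8 and -0.02<md[2]<.3): continue
            print(n,nm,s[i],md.round(3),np.percentile(P,3,0).round(3),np.percentile(P,97,0).round(3))
f=np.load("side0.npz")["f"]; cv2.imwrite("pics/crop.png",cv2.resize(f[140:340,210:420],None,fx=3.0,fy=3.0,interpolation=2)[:600])
```

```text
scene yel [ 157  213   54   42 1633] [0.445 0.244 0.042] [0.415 0.226 0.006] [0.494 0.326 0.054]
scene yel [273 236  57  28 572] [0.595 0.052 0.027] [0.591 0.014 0.005] [0.66  0.114 0.044]
scene yel [634 292   6  11  42] [ 0.796 -0.574  0.134] [ 0.792 -0.578  0.126] [ 0.798 -0.57   0.14 ]
scene yel [610 301  17  10  85] [ 0.782 -0.555  0.113] [ 0.779 -0.56   0.108] [ 0.797 -0.544  0.118]
scene yel [633 305   7  10  51] [ 0.796 -0.577  0.113] [ 0.792 -0.583  0.107] [ 0.799 -0.571  0.119]
scene yel [311 357  30  26 396] [ 0.403 -0.32   0.018] [ 0.175 -0.587  0.004] [ 0.415 -0.269  0.295]
scene yel [438 436  12   9  54] [ 0.427 -0.526  0.023] [ 0.422 -0.533  0.022] [ 0.431 -0.519  0.025]
scene yel [446 446   9  19 113] [ 0.416 -0.546  0.017] [ 0.236 -0.678  0.007] [ 0.426 -0.541  0.232]
scene lid [105 106  25  29 101] [0.467 0.683 0.206] [0.442 0.674 0.181] [0.509 0.691 0.242]
scene lid [   93   141   277   274 12405] [0.564 0.231 0.03 ] [ 0.169 -0.588 -0.004] [1.032 0.7   0.302]
scene lid [113 151  23  18  95] [0.504 0.682 0.083] [0.453 0.675 0.07 ] [0.515 0.688 0.11 ]
scene lid [251 1
[... 3682 characters left out ...]
 0.797 -0.547  0.132]
side lid [209 365  19  18 100] [ 0.427 -0.538  0.024] [ 0.408 -0.553  0.001] [ 0.441 -0.515  0.028]
side blue [272 160  38  21 285] [0.434 0.584 0.006] [0.372 0.487 0.002] [0.481 0.654 0.009]
side blue [315 162  44  31 506] [0.62  0.486 0.005] [0.548 0.395 0.002] [0.668 0.651 0.009]
side blue [267 177   9  13  47] [0.385 0.424 0.006] [0.378 0.38  0.002] [0.394 0.475 0.009]
side blue [338 288  22  17 199] [ 0.669 -0.356  0.094] [ 0.648 -0.363  0.083] [ 0.69  -0.34   0.103]
side blue [296 394   9  10  74] [ 0.59  -0.582  0.021] [ 0.583 -0.592  0.017] [ 0.597 -0.574  0.024]
side blue [296 414   6  19  80] [ 0.593 -0.635  0.016] [ 0.589 -0.655  0.012] [ 0.597 -0.62   0.019]
```

View pics/crop.png

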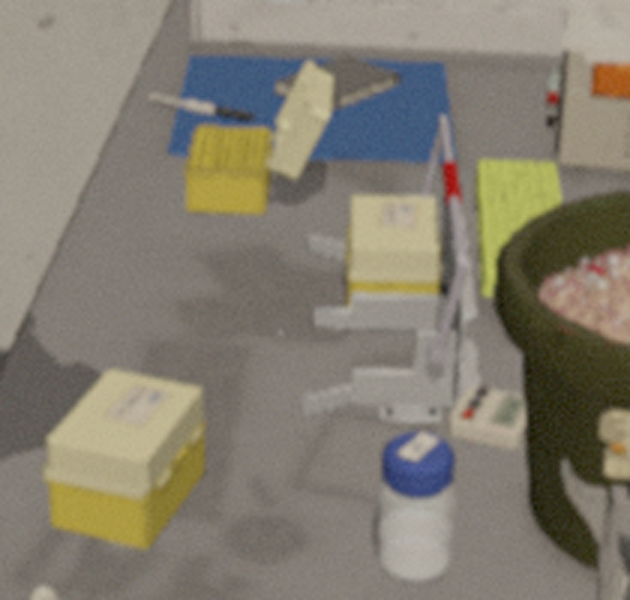

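The crop confirms it: the open box stands alone with its lid leaning back. The right bay between the divider (crop 380,313) and the near side plate (400,390) is empty, and the bail leans back over the rear panel. Next: precise poses.

Run:
```python
from h import *
def rect(P): (c,s,a)=cv2.minAreaRect((P[:,:2]*1000).astype(np.float32)); return np.round(c,1),np.round(s,1),round(a,1)
S={n:np.load(f"{n}0.npz") for n in("scene","side")}
def sel(n,x,y,z): 
    W=S[n]["W"]; return (W[...,0]>x[0])&(W[...,0]<x[1])&(W[...,1]>y[0])&(W[...,1]<y[1])&(W[...,2]>z[0])&(W[...,2]<z[1])
def den(m): return cv2.morphologyEx(m.astype(np.uint8),cv2.MORPH_OPEN,np.ones((3,3)))>0
for n in S:
    W=S[n]["W"]; hsv=cv2.cvtColor(S[n]["f"],cv2.COLOR_BGR2HSV); Y=cv2.inRange(hsv,(20,40,90),(34,255,255))>0
    for nm,x,y,z,col in (("open base",(.38,.53),(.2,.36),(.008,.062),1),("open top",(.38,.49),(.2,.36),(.046,.065),1),("open lid",(.49,.6),(.2,.36),(.07,.15),1),("shutbox top",(.36,.55),(-.4,-.2),(.072,.09),1),("carr box top",(.56,.7),(-.03,.15),(.072,.09),1),
        ("carrbox front",(.57,.612),(-.03,.15),(.008,.045),1)):
        m=den(sel(n,x,y,z)&Y); P=W[m]
        if len(P)>15: print(n,nm,len(P),rect(P),"med z",np.median(P[:,2]).round(4),P.min(0).round(3),P.max(0).round(3))
    # carrier plates / panel
    for nm,x,y,z in (("plates",(.54,.72),(-.16,.16),(.030,.042)),("panel",(.66,.76),(-.17,.17),(.08,.1)),("leadins",(.52,.59),(-.17,.16),(.012,.026)),("bar",(.6,.76),(-.2,.2),(.12,.17)),("behind",(.70,.85),(-.14,.14),(.015,.4))):
        m=sel(n,x,y,z); P=W[m]
        if len(P)>5: print(n,nm,len(P),rect(P),P.min(0).round(3),P.max(0).round(3))
W=S["scene"]["W"]; m=sel("scene",(.65,.72),(-.16,.16),(.135,.16)); P=W[m]; 
p=np.polyfit(P[:,1],P[:,0],1); print("bar x(y)",p, np.median(P[:,2]), np.degrees(np.arctan(-p[0])))
```

```text
scene open base 1826 (array([472.4, 284.5]), array([117. , 124.4]), 1.4) med z 0.0453 [0.413 0.222 0.008] [0.53  0.348 0.062]
scene open top 562 (array([455.9, 283.1]), array([ 68.8, 117.7]), 1.7) med z 0.0519 [0.421 0.224 0.046] [0.49  0.343 0.057]
scene open lid 789 (array([536.3, 285.9]), array([ 48.7, 129.6]), 0.9) med z 0.0928 [0.511 0.221 0.07 ] [0.561 0.35  0.131]
scene carr box top 747 (array([634.1,  72.1]), array([ 82.3, 118. ]), 2.9) med z 0.0765 [0.591 0.011 0.072] [0.676 0.129 0.081]
scene carrbox front 502 (array([597.5,  72.4]), array([ 17.9, 131.4]), 4.2) med z 0.0263 [0.589 0.007 0.008] [0.611 0.139 0.045]
scene plates 688 (array([644.3,   8. ]), array([ 97.7, 272.2]), 6.6) [ 0.589 -0.129  0.03 ] [0.698 0.139 0.042]
scene panel 601 (array([692. ,  27.5]), array([ 30.5, 264.3]), 7.3) [ 0.66  -0.105  0.08 ] [0.707 0.157 0.1  ]
scene leadins 92 (array([577.8,  78.5]), array([ 36.8, 158.3]), 7.1) [0.55  0.    0.012] [0.59  0.155 0.024]
scene bar 404 (array([680. ,  42.6]), array([ 14.9, 236.6]), 3.5) [ 0.666 -0.076  0.12 ] [0.692 0.161 0.154]
scene behind 89 (array([744.
[... 763 characters left out ...]
rray([13.7, 11.7]), 3.8) med z 0.0388 [0.598 0.009 0.034] [0.611 0.02  0.045]
side plates 354 (array([653.6,  11.9]), array([300.8, 112.5]), 85.4) [ 0.598 -0.136  0.03 ] [0.719 0.157 0.042]
side panel 209 (array([681. ,  11.3]), array([ 39.7, 302.5]), 3.8) [ 0.66 -0.14  0.08] [0.708 0.162 0.1  ]
side leadins 106 (array([577.9,   3.2]), array([ 32.2, 308.4]), 3.9) [ 0.551 -0.152  0.012] [0.589 0.156 0.024]
side bar 237 (array([690.3, -24.4]), array([ 53., 370.]), 12.4) [ 0.668 -0.199  0.12 ] [0.756 0.16  0.168]
side behind 428 (array([775.1,  -0.8]), array([278.4, 149.8]), 90.0) [ 0.7   -0.14   0.015] [0.85  0.138 0.216]
bar x(y) [-0.06310914  0.68179653] 0.14726755459763285 3.611098519582471
```

```bash
python3 -m pendant '[[[0,0,0,0,0,1,-1],[0,0,0,0,0,1,-1],[0,0,0,0,0,1,-1],[0,0,0,0,0,1,-1],[0,0,0,0,0,1,-1],[-0.4,1,0,0,0,0,-1],[-0.4,1,0,0,0,0,-1],[-0.4,1,0,0,0,0,-1]]]'
python3 -m pendant '[[[-0.4,1,0,0,0,0,-1],[-0.4,1,0,0,0,0,-1],[-0.4,1,0,0,0,0,-1],[-0.4,1,0,0,0,0,-1],[-0.4,1,0,0,0,0,-1],[-0.4,1,0,0,0,0,-1],[-0.4,1,0,0,0,0,-1],[-0.4,1,0,0,0,0,-1]]]'
python3 -m pendant '[[[-0.4,1,0,0,0,0,-1],[-0.4,1,0,0,0,0,-1],[-0.4,1,0,0,0,0,-1],[-0.4,1,0,0,0,0,-1],[-0.4,1,0,0,0,0,-1],[-0.4,1,0,0,0,0,-1],[-0.4,1,0,0,0,0,-1],[-0.4,1,0,0,0,0,-1]]]'
python3 -m pendant '[[[-0.4,1,0,0,0,0,-1],[-0.4,1,0,0,0,0,-1],[-0.4,1,0,0,0,0,-1],[-0.4,1,0,0,0,0,-1],[-0.4,1,0,0,0,0,-1],[-0.4,1,0,0,0,0,-1],[-0.4,1,0,0,0,0,-1],[-0.4,1,0,0,0,0,-1]]]'
```

```text
time_s: 0.9
tcp_pos: [0.2564, -0.5727, 0.2478]
eef_rot: [179.9, -0.0, -179.9]
contact_force: [0.6, -0.9, -0.5]
gripper_width: 0.0294
gripper_force: 0.0
time_s: 1.7
tcp_pos: [0.32, -0.4124, 0.2483]
eef_rot: [180.0, -0.0, -179.9]
contact_force: [0.9, 0.4, -0.0]
gripper_width: 0.0005
gripper_force: 0.0
time_s: 2.5
tcp_pos: [0.3835, -0.2523, 0.2484]
eef_rot: [180.0, -0.0, -179.9]
contact_force: [-0.5, -0.4, 0.2]
gripper_width: 0.001
gripper_force: 0.0
time_s: 3.3
tcp_pos: [0.4471, -0.0922, 0.2484]
eef_rot: [180.0, -0.0, -179.8]
contact_force: [-0.3, 0.1, -0.1]
gripper_width: 0.0005
gripper_force: 0.0
```

```bash
python3 -m pendant '[[[-0.5,1,0,0,0,0,-1],[-0.5,1,0,0,0,0,-1],[-0.5,1,0,0,0,0,-1],[-0.5,1,0,0,0,0,-1],[-0.5,1,0,0,0,0,-1],[-0.5,1,0,0,0,0,-1],[-0.5,1,0,0,0,0,-1],[-0.5,1,0,0,0,0,-1]]]'
python3 -m pendant '[[[-0.5,1,0,0,0,0,-1],[-0.5,1,0,0,0,0,-1],[-0.5,1,0,0,0,0,-1],[-0.5,1,0,0,0,0,-1],[-0.5,1,0,0,0,0,-1],[-0.5,1,0,0,0,0,-1],[-0.5,1,0,0,0,0,-1],[-0.5,1,0,0,0,0,-1]]]'
python3 -m pendant '[[[-0.25,1,0,0,0,0,-1],[-0.25,1,0,0,0,0,-1],[-0.25,0.8,0.5,0,0,0,-1],[0,0,1,0,0,0,-1],[0,0,1,0,0,0,-1],[0,0,1,0,0,0,-1],[0,0,1,0,0,0,-1],[0,0,1,0,0,0,-1]]]'
python3 -m pendant '[[[0,0,1,0,0,0,-1],[0.5,0,0,0,0,0,-1],[0.5,0,0,0,0,0,-1],[0.5,0,0,0,0,0,-1],[0.5,0,0,0,0,0,-1],[0.5,0,0,0,0,0,-1],[0.5,0,0,0,0,0,-1],[0.5,0,0,0,0,0,-1]]]'
```

```text
time_s: 4.1
tcp_pos: [0.527, 0.0683, 0.2484]
eef_rot: [-180.0, -0.0, -179.9]
contact_force: [0.4, -0.0, 0.2]
gripper_width: 0.0003
gripper_force: 0.0
time_s: 4.9
tcp_pos: [0.6069, 0.2292, 0.2483]
eef_rot: [-180.0, -0.0, -179.8]
contact_force: [0.1, -0.2, -1.0]
gripper_width: 0.0007
gripper_force: 0.0
time_s: 5.7
tcp_pos: [0.6208, 0.2839, 0.137]
eef_rot: [-180.0, -0.0, -179.8]
contact_force: [-0.2, -0.3, 0.4]
gripper_width: -0.0001
gripper_force: 0.0
time_s: 6.5
tcp_pos: [0.5503, 0.2834, 0.1191]
eef_rot: [180.0, 0.0, -179.8]
contact_force: [0.6, 0.2, -0.2]
gripper_width: 0.0
gripper_force: 0.3
```

Finger face is now about 0.54, already in contact; continue to ~0.50.

```bash
python3 -m pendant '[[[0.4,0,0,0,0,0,-1],[0.4,0,0,0,0,0,-1],[0.4,0,0,0,0,0,-1],[0.4,0,0,0,0,0,-1],[0.4,0,0,0,0,0,-1],[0.4,0,0,0,0,0,-1],[0.3,0,0,0,0,0,-1],[0,0,0,0,0,0,-1]]]'
python3 -m pendant '[[[0.3,0,0,0,0,0,-1],[0.3,0,0,0,0,0,-1],[0,0,-1,0,0,0,-1],[0,0,-1,0,0,0,-1],[0,0,-1,0,0,0,-1],[0,0,-1,0,0,0,-1],[0,0,0,0,0,0,-1],[0,0,0,0,0,0,-1]]]'
cat > look.py <<'E'
from h import *
import sys
def box(n,x,y,zlo=.070,zhi=.09,W=None,f=None):
    Y=cv2.inRange(cv2.cvtColor(f,cv2.COLOR_BGR2HSV),(18,30,90),(36,255,255))>0
    m=(W[...,0]>x[0])&(W[...,0]<x[1])&(W[...,1]>y[0])&(W[...,1]<y[1])&(W[...,2]>zlo)&(W[...,2]<zhi)&Y
    m=cv2.morphologyEx(m.astype(np.uint8),cv2.MORPH_OPEN,np.ones((3,3)))>0
    P=W[m]
    if len(P)<20: print(n,"none",len(P)); return
    c,s,a=cv2.minAreaRect((P[:,:2]*1000).astype(np.float32)); print(n,len(P),np.round(c,1),np.round(s,1),round(a,1),"z",np.median(P[:,2]).round(4))
E
python3 - <<'E'
from look import *
for n in ("scene","side"):
    c,T,W,st=get(n); cv2.imwrite(f"pics/{n}1.png",c["frame"]); box(n,(.38,.6),(.18,.4),W=W,f=c["frame"])
    m=(W[...,0]>.38)&(W[...,0]<.57)&(W[...,1]>.2)&(W[...,1]<.37)&(W[...,2]>.01); print("max z",np.percentile(W[m][:,2],[50,90,98]))
E
```

```text
time_s: 7.3
tcp_pos: [0.4961, 0.283, 0.1185]
eef_rot: [-180.0, -0.0, -179.8]
contact_force: [-0.0, -0.3, -0.4]
gripper_width: 0.0005
gripper_force: 0.0
time_s: 8.1
tcp_pos: [0.4849, 0.2831, 0.1987]
eef_rot: [180.0, 0.0, -179.9]
contact_force: [0.7, -0.2, -0.7]
gripper_width: 0.0004
gripper_force: 0.0
scene 749 [457.2 283.6] [ 81.3 117.1] 3.4 z 0.0765
max z [0.34657338 0.50134699 0.51900677]
side 408 [456.7 280.9] [ 79.2 120.2] 2.9 z 0.0796
max z [0.44045695 0.57677075 0.59768973]
```

View pics/scene1.png

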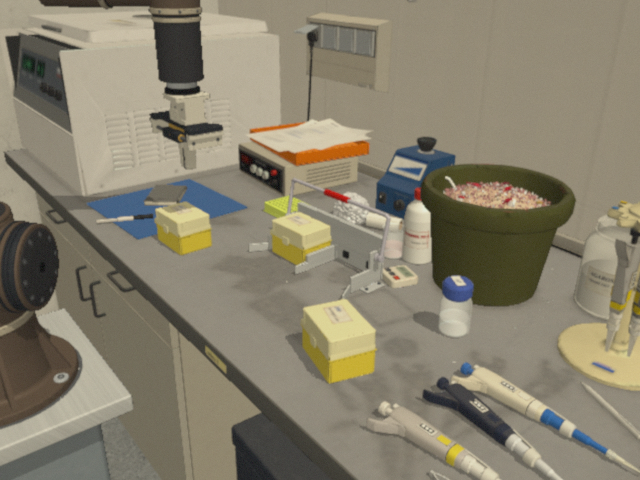

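The box is shut (lid top at z≈0.078; scene 183,228), sitting at (0.457, 0.284) with yaw ≈3.3°. Next: set up to push it along −y with spread fingers, tips leading.

```bash
python3 -m pendant '[[[0.8,1,0,0,0,0,0.1],[0.8,1,0,0,0,0,0.1],[0,1,0,0,0,0,0.1],[0,1,0,0,0,0,0.1],[0,1,0,0,0,0,0.1],[0,0,0,0,0,-1,0.1],[0,0,0,0,0,-1,0.1],[0,0,0,0,0,-1,0.1]]]'
python3 -m pendant '[[[0,0,0,0,0,-1,0.1],[0,0,0,0,0,-1,0.1],[0,0,0,0,0,-1,0.1],[0,0,0,0,0,-1,0.1],[0,0,0,0,0,-1,0.1],[0,0,0,0,0,-1,0.1],[0,0,0,0,0,-1,0.1],[0,0,0,0,0,-1,0.1]]]'
python3 -m pendant '[[[0,0,0,0,0,-1,0.1],[0,0,0,0,0,-1,0.1],[0,0,0,0,0,-1,0.1],[0,0,0,0,0,-1,0.1],[0,0,0,0,0,-1,0.1],[0,0,0,0,0,-1,0.1],[0,0,0,0,0,-1,0.1],[0,0,0,0,0,-1,0.1]]]'
python3 -m pendant '[[[0,0,0,0,0,-1,0.1],[0,0,0,0,0,-1,0.1],[0,0,0,0,0,-1,0.1],[0,0,0,0,0,-1,0.1],[0,0,0,0,0,-0.3,0.1],[0,0,0,0,1,0,0.1],[0,0,0,0,1,0,0.1],[0,0,0,0,1,0,0.1]]]'
```

```text
time_s: 9.0
tcp_pos: [0.4532, 0.3839, 0.1978]
eef_rot: [-180.0, -0.0, -167.7]
contact_force: [-0.3, -0.3, -0.0]
gripper_width: 0.0481
gripper_force: 0.0
time_s: 9.8
tcp_pos: [0.4533, 0.3837, 0.198]
eef_rot: [-180.0, -0.0, -135.7]
contact_force: [-0.6, 0.4, -0.5]
gripper_width: 0.0481
gripper_force: 0.0
time_s: 10.6
tcp_pos: [0.4533, 0.3837, 0.198]
eef_rot: [180.0, -0.0, -103.7]
contact_force: [0.5, 0.5, -0.1]
gripper_width: 0.0487
gripper_force: 0.0
time_s: 11.4
tcp_pos: [0.4533, 0.3833, 0.1986]
eef_rot: [-180.0, -12.2, -86.8]
contact_force: [-0.2, 0.5, -0.5]
gripper_width: 0.048
gripper_force: 0.0
```

```bash
python3 -m pendant '[[[-0.2,0,0.94,0,0,0,0.1],[-0.2,0,0.94,0,0,0,0.1],[-0.2,0,0.94,0,0,0,0.1],[-0.2,0,0.94,0,0,0,0.1],[-0.2,0,0.94,0,0,0,0.1],[-0.2,0,0.94,0,0,0,0.1],[-0.2,0,0.94,0,0,0,0.1],[-0.2,0,0.94,0,0,0,0.1]]]'
python3 -m pendant '[[[0.49,0,0.104,0,0,0,0.1],[0.49,0,0.104,0,0,0,0.1],[0.49,0,0.104,0,0,0,0.1],[0.49,0,0.104,0,0,0,0.1],[0.49,0,0.104,0,0,0,0.1],[0.49,0,0.104,0,0,0,0.1],[0.7,0,0.149,0,0,0,0.1],[0.98,0,0.208,0,0,0,0.1]]]'
```

```text
time_s: 12.2
tcp_pos: [0.4531, 0.3835, 0.0436]
eef_rot: [-180.0, -12.0, -86.7]
contact_force: [-1.2, -0.2, -0.3]
gripper_width: 0.0481
gripper_force: 0.0
time_s: 13.0
tcp_pos: [0.459, 0.2889, 0.0454]
eef_rot: [-179.9, -11.9, -86.6]
contact_force: [0.2, 3.5, 2.5]
gripper_width: 0.048
gripper_force: 1.5
```

```bash
python3 -m pendant '[[[0.98,0,0.208,0,0,0,0.1],[0.98,0,0.208,0,0,0,0.1],[0.98,0,0.208,0,0,0,0.1],[0.98,0,0.208,0,0,0,0.1],[0.98,0,0.208,0,0,0,0.1],[0.98,0,0.208,0,0,0,0.1],[0.98,0,0.208,0,0,0,0.1],[0.98,0,0.208,0,0,0,0.1]]]'
python3 -m pendant '[[[0.98,0,0.208,0,0,0,0.1],[0.98,0,0.208,0,0,0,0.1],[0.98,0,0.208,0,0,0,0.1],[0.7,0,0.149,0,0,0,0.1],[0.5,0,0.106,0,0,0,0.1],[0.4,0,0.085,0,0,0,0.1],[0.3,0,0.064,0,0,0,0.1],[0,0,0,0,0,0,0.1]]]'
cat >> look.py <<'E'
def base(n,x,y,W,f,z=(.008,.046)):
    "edges of yellow base faces + plates"
    Y=cv2.inRange(cv2.cvtColor(f,cv2.COLOR_BGR2HSV),(18,120,70),(36,255,255))>0
    m=(W[...,0]>x[0])&(W[...,0]<x[1])&(W[...,1]>y[0])&(W[...,1]<y[1])&(W[...,2]>z[0])&(W[...,2]<z[1])&Y
    P=W[m]
    if len(P)>20: print(n,"base",len(P),np.percentile(P,[2,50,98],axis=0).round(4).tolist())
E
python3 - <<'E'
from look import *
for n in ("scene","side"):
    c,T,W,st=get(n); f=c["frame"]; cv2.imwrite(f"pics/{n}2.png",f); np.savez(f"{n}2.npz",W=W,f=f)
    box(n,(.38,.56),(-.16,.03),W=W,f=f); box(n+" carr",(.57,.72),(-.02,.16),W=W,f=f); base(n,(.38,.56),(-.16,.03),W,f)
print(st["tcp_pos"],st["time_s"])
E
```

```text
time_s: 13.8
tcp_pos: [0.4677, 0.127, 0.0449]
eef_rot: [180.0, -12.0, -86.6]
contact_force: [-0.0, 3.5, 2.8]
gripper_width: 0.0484
gripper_force: 1.6
time_s: 14.6
tcp_pos: [0.473, 0.0289, 0.0447]
eef_rot: [179.9, -12.0, -86.7]
contact_force: [-0.9, -0.3, 0.4]
gripper_width: 0.0482
gripper_force: 0.0
scene 1360 [470.4 -35.2] [ 94.6 131.2] 0.8 z 0.0767
scene carr 874 [642.1  64.8] [ 95.4 165.6] 3.0 z 0.0767
scene base 1079 [[0.433, -0.0999, 0.0084], [0.4435, -0.0937, 0.0257], [0.5155, 0.0017, 0.0449]]
side 722 [473.4 -36.5] [ 86.6 133.9] 3.1 z 0.0798
side carr 575 [634.6  79. ] [ 79.7 140.1] 2.6 z 0.0797
side base 400 [[0.4426, -0.1028, 0.0093], [0.4809, -0.0968, 0.027], [0.5193, -0.0865, 0.0448]]
[0.47306905 0.02930603 0.04466343] 14.65
```

View pics/side2.png

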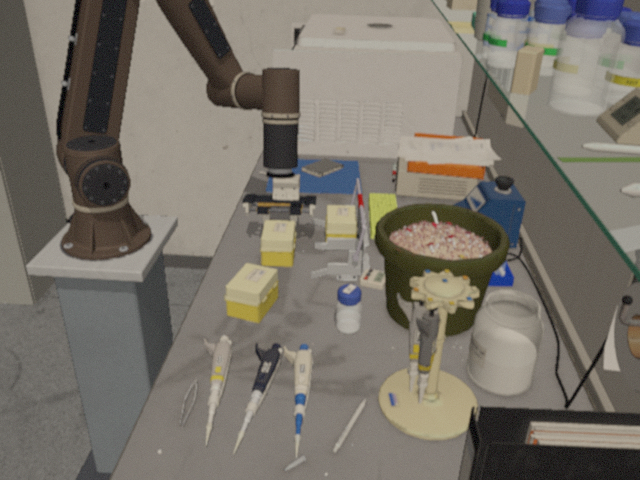

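The box is in front of the carrier, just left of the free bay (side 279,240). Pinning down the carrier more exactly.

Run:
```python
from look import *
a=np.radians(3.6); O=np.array([.638,.006]); Rm=np.array([[np.cos(a),np.sin(a)],[-np.sin(a),np.cos(a)]])
for n in ("scene","side"):
    d=np.load(f"{n}2.npz"); W=d["W"].reshape(-1,3); hsv=cv2.cvtColor(d["f"],cv2.COLOR_BGR2HSV).reshape(-1,3); g=hsv[:,1]<60
    ok=~np.isnan(W[:,0]); C=(W[:,:2]-O)@Rm.T*1000; Z=W[:,2]*1000
    def s(x,y,z): return ok&g&(C[:,0]>x[0])&(C[:,0]<x[1])&(C[:,1]>y[0])&(C[:,1]<y[1])&(Z>z[0])&(Z<z[1])
    for nm,m in (("right plate",s((-38,40),(-160,-110),(10,40))),("left plate",s((-38,40),(110,170),(10,40))),("divider",s((-38,40),(-25,25),(20,42))),("nose",s((-90,-45),(-30,30),(6,30))),("leadR",s((-90,-45),(-170,-100),(6,30))),("leadL",s((-90,-45),(100,170),(6,30))),("panel front R",s((30,60),(-110,-20),(40,80))),("panel top",s((30,80),(-140,140),(87,97)))):
        if m.sum()>8:
            q=np.percentile(C[m],[3,50,97],axis=0).round(1).tolist(); p=np.polyfit(C[m,1],C[m,0],1) if 'panel' in nm else np.polyfit(C[m,0],C[m,1],1); print(n,nm,m.sum(),q,"slopedeg",np.degrees(np.arctan(p[0])).round(2), p[1].round(1))
```

```text
scene right plate 350 [[-36.2, -133.0], [0.2, -130.2], [37.1, -126.3]] slopedeg -0.46 -130.1
scene left plate 18 [[-37.5, 129.4], [-34.5, 132.5], [-30.1, 136.3]] slopedeg 5.78 136.0
scene divider 208 [[-36.2, -3.2], [-0.1, -0.1], [36.9, 4.6]] slopedeg 0.64 0.2
scene leadR 50 [[-75.1, -149.4], [-63.0, -141.7], [-46.4, -132.3]] slopedeg 27.62 -109.3
scene leadL 28 [[-78.6, 146.6], [-74.1, 150.3], [-67.1, 155.5]] slopedeg -0.09 150.4
scene panel front R 500 [[48.3, -105.8], [51.2, -64.1], [54.1, -22.5]] slopedeg -0.36 50.8
scene panel top 383 [[48.1, -120.4], [54.0, -7.4], [63.2, 124.6]] slopedeg -0.13 54.6
side right plate 320 [[-34.8, -136.0], [1.0, -130.6], [37.3, -124.7]] slopedeg -0.66 -130.4
side divider 209 [[-34.0, -5.6], [3.4, -0.1], [37.7, 9.4]] slopedeg 0.78 0.4
side nose 58 [[-68.3, -7.3], [-57.4, -0.6], [-46.7, 6.1]] slopedeg -1.84 -2.3
side leadR 76 [[-75.3, -151.4], [-60.7, -141.6], [-45.8, -132.6]] slopedeg 27.68 -109.7
side leadL 60 [[-77.0, 123.9], [-62.1, 143.2], [-47.7, 153.4]] slopedeg -31.9 103.5
side panel front R 22 [[50.1, -107.6], [50.5, -92.8], [51.0, -52.4]] slopedeg -0.37 50.0
side panel top 109 [[49.6, -130.1], [58.4, -83.2], [63.1, 69.6]] slopedeg 0.1 57.4
```

```bash
python3 -m pendant '[[[0.35,0,0.075,0,0,0,0.1],[0.35,0,0.075,0,0,0,0.1],[0.35,0,0.075,0,0,0,0.1],[0.35,0,0.075,0,0,0,0.1],[0,0,0,0,0,0,0.1],[-0.98,0,-0.208,0,0,0,0.1],[-0.98,0,-0.208,0,0,0,0.1],[0.2,0,-0.94,0,0,0,0.1]]]'
python3 -m pendant '[[[0.2,0,-0.94,0,0,0,0.36],[0.2,0,-0.94,0,0,0,0.36],[0.2,0,-0.94,0,0,0,0.36],[0.2,0,-0.94,0,0,0,0.36],[0.2,0,-0.94,0,0,0,0.36],[0,0,0,0,-1,0,0.36],[0,0,0,0,-1,0,0.36],[0,0,0,0,-1,0,0.36]]]'
python3 -m pendant '[[[0,0,0,0,0,1,0.36],[0,0,0,0,0,1,0.36],[0,0,0,0,0,1,0.36],[0,0,0,0,0,1,0.36],[0,0,0,0,0,1,0.36],[0,0,0,0,0,1,0.36],[0,0,0,0,0,1,0.36],[0,0,0,0,0,1,0.36]]]'
python3 -m pendant '[[[0,0,0,0,0,1,0.36],[0,0,0,0,0,1,0.36],[0,0,0,0,0,1,0.36],[0,0,0,0,0,1,0.36],[0,0,0,0,0,1,0.36],[0,0,0,0,0,1,0.36],[0,0,0,0,0,1,0.36],[0,0,0,0,0,1,0.36]]]'
python3 -m pendant '[[[0,0,0,0,0,1,0.36],[0,0,0,0,0,1,0.36],[0,0,0,0,0,1,0.36],[0,0,0,0,0,1,0.36],[0,0,0,0,0,1,0.36],[0,0,0,0,0,1,0.36],[0,0,0,0,0,0.4,0.36],[0,0,0,0,0,0,0.36]]]'
python3 - <<'E'
from look import *
for n in ("scene","side"):
    c,T,W,st=get(n); f=c["frame"]; box(n,(.38,.56),(-.18,.03),W=W,f=f); base(n,(.38,.56),(-.18,.03),W,f)
E
```

```text
time_s: 15.5
tcp_pos: [0.472, 0.0418, 0.0628]
eef_rot: [179.8, -12.1, -86.6]
contact_force: [0.2, -0.5, 0.4]
gripper_width: 0.0482
gripper_force: 0.0
time_s: 16.3
tcp_pos: [0.4725, 0.0414, 0.1604]
eef_rot: [-180.0, 0.2, -86.6]
contact_force: [0.3, -0.6, -0.1]
gripper_width: 0.0595
gripper_force: 0.0
time_s: 17.1
tcp_pos: [0.4724, 0.0409, 0.16]
eef_rot: [180.0, -0.0, -118.8]
contact_force: [1.0, -0.4, 0.3]
gripper_width: 0.0596
gripper_force: 0.0
time_s: 17.9
tcp_pos: [0.4724, 0.0409, 0.16]
eef_rot: [180.0, -0.1, -150.8]
contact_force: [-0.2, -0.2, -0.5]
gripper_width: 0.0595
gripper_force: 0.0
time_s: 18.7
tcp_pos: [0.4726, 0.041, 0.16]
eef_rot: [-180.0, -0.0, -176.2]
contact_force: [0.2, 0.3, -0.4]
gripper_width: 0.0597
gripper_force: 0.0
scene 1275 [477.4 -71.3] [ 84.8 112.8] 1.9 z 0.0766
scene base 1098 [[0.4342, -0.1286, 0.0087], [0.4435, -0.1223, 0.0259], [0.5159, -0.0271, 0.0446]]
side 708 [478.4 -73.5] [ 79.8 117. ] 3.7 z 0.0798
side base 347 [[0.445, -0.1313, 0.009], [0.4889, -0.1251, 0.0303], [0.5215, -0.1184, 0.0447]]
```

```bash
python3 -m pendant '[[[0.625,-0.93,0,0,0,0,0.36],[0.625,-0.93,0,0,0,0,0.36],[0.625,-0.93,0,0,0,0,0.36],[0.625,-0.93,0,0,0,0,0.36],[0.625,-0.93,0,0,0,0,0.36],[0.625,-0.93,0,0,0,0,0.36],[0,0,0,0,-1,0,0.36],[0,0,0,0,-1,0,0.36]]]'
python3 -m pendant '[[[0,0,0,0,-1,0,0.36],[0.2,0,0.94,0,0,0,0.36],[0.2,0,0.94,0,0,0,0.36],[0.2,0,0.94,0,0,0,0.36],[0.2,0,0.94,0,0,0,0.36],[0.2,0,0.94,0,0,0,0.36],[0.2,0,0.94,0,0,0,0.36],[0,0,0,0,0,0,0.36]]]'
```

```text
time_s: 19.6
tcp_pos: [0.4046, -0.0764, 0.1601]
eef_rot: [180.0, 8.1, -176.3]
contact_force: [-0.7, -0.0, -0.2]
gripper_width: 0.0596
gripper_force: 0.0
time_s: 20.4
tcp_pos: [0.4076, -0.0783, 0.0466]
eef_rot: [179.6, 11.4, -176.3]
contact_force: [-0.7, -0.3, 0.7]
gripper_width: 0.0598
gripper_force: 0.0
```

```bash
python3 -m pendant '[[[-0.45,0.1,0.095,0,0,0,0.36],[-0.45,0.05,0.095,0,0,0,0.36],[-0.45,0,0.095,0,0,0,0.36],[-0.45,0,0.095,0,0,0,0.36],[-0.49,0,0.1,0,0,0,0.36],[-0.49,0,0.1,0,0,0,0.36],[-0.49,0,0.1,0,0,0,0.36],[-0.4,0,0.08,0,0,0,0.36]]]'
python3 - <<'E'
from look import *
for n in ("scene","side"):
    c,T,W,st=get(n); f=c["frame"]; cv2.imwrite(f"pics/{n}3.png",f); box(n,(.43,.62),(-.18,.0),W=W,f=f); base(n,(.43,.62),(-.18,.0),W,f)
E
```

```text
time_s: 21.2
tcp_pos: [0.4845, -0.069, 0.0478]
eef_rot: [179.5, 11.6, -176.2]
contact_force: [-1.9, 0.3, 1.4]
gripper_width: 0.0598
gripper_force: 1.2
scene 180 [ 515.8 -106.6] [135.6 131.3] 79.9 z 0.0769
scene base 759 [[0.491, -0.1243, 0.0086], [0.5189, -0.1191, 0.0236], [0.5769, -0.033, 0.0442]]
side 641 [541.6 -66.8] [ 76.8 118.6] 1.0 z 0.0797
side base 400 [[0.5042, -0.1268, 0.0088], [0.5417, -0.1202, 0.0268], [0.5795, -0.114, 0.0441]]
```

```bash
python3 -m pendant '[[[-0.49,0,0.1,0,0,0,0.36],[-0.49,0,0.1,0,0,0,0.36],[-0.49,0,0.1,0,0,0,0.36],[-0.49,0,0.1,0,0,0,0.36],[-0.49,0,0.1,0,0,0,0.36],[-0.49,0,0.1,0,0,0,0.36],[-0.49,0,0.1,0,0,0,0.36],[-0.49,0,0.1,0,0,0,0.36]]]'
python3 -m pendant '[[[-0.2,0,0.04,0,0,0,0.36],[-0.2,0,0.04,0,0,0,0.36],[-0.2,0,0.04,0,0,0,0.36],[-0.2,0,0.04,0,0,0,0.36],[0,0,0,0,0,0,0.36],[0,0,0,0,0,0,0.36],[0,0,0,0,0,0,0.36],[0,0,0,0,0,0,0.36]]]'
python3 - <<'E'
from look import *
for n in ("scene","side"):
    c,T,W,st=get(n); f=c["frame"]; cv2.imwrite(f"pics/{n}4.png",f); box(n,(.53,.72),(-.16,.002),W=W,f=f); base(n,(.5,.72),(-.16,.0),W,f)
E
```

```text
time_s: 22.1
tcp_pos: [0.5641, -0.0637, 0.0479]
eef_rot: [179.5, 11.6, -176.2]
contact_force: [-1.4, -0.3, 0.1]
gripper_width: 0.0598
gripper_force: 0.6
time_s: 22.9
tcp_pos: [0.5797, -0.0626, 0.0483]
eef_rot: [179.5, 11.7, -176.2]
contact_force: [-0.1, 0.3, 0.7]
gripper_width: 0.0597
gripper_force: 0.0
scene 267 [617.7 -83.3] [182.2 125.5] 6.9 z 0.0803
scene base 506 [[0.576, -0.1182, 0.0086], [0.5962, -0.1085, 0.0265], [0.6619, -0.0222, 0.0446]]
side 624 [635.4 -59.4] [ 76.9 120.5] 1.1 z 0.0795
side base 97 [[0.5965, -0.1186, 0.0187], [0.6117, -0.1142, 0.0389], [0.6541, -0.1085, 0.0455]]
```

```bash
python3 -m pendant '[[[-0.1,0,0.02,0,0,0,0.36],[-0.1,0,0.02,0,0,0,0.36],[-0.1,0,0.02,0,0,0,0.36],[-0.1,0,0.02,0,0,0,0.36],[-0.1,0,0.02,0,0,0,0.36],[0,0,0,0,0,0,0.36],[0,0,0,0,0,0,0.36],[0,0,0,0,0,0,0.36]]]'
python3 -m pendant '[[[-0.05,0,0.01,0,0,0,0.36],[-0.05,0,0.01,0,0,0,0.36],[0,0,0,0,0,0,0.36],[0,0,0,0,0,0,0.36],[0,0,0,0,0,0,0.36],[0,0,0,0,0,0,0.36],[0,0,0,0,0,0,0.36],[0,0,0,0,0,0,0.36]]]'
```

```text
time_s: 23.8
tcp_pos: [0.5901, -0.0619, 0.0482]
eef_rot: [179.5, 11.7, -176.2]
contact_force: [-0.2, 0.9, 0.1]
gripper_width: 0.0596
gripper_force: 0.0
time_s: 24.6
tcp_pos: [0.5916, -0.0619, 0.0481]
eef_rot: [179.5, 11.6, -176.2]
contact_force: [-3.4, -0.5, 2.7]
gripper_width: 0.0597
gripper_force: 1.5
```

```bash
python3 -m pendant '[[[-0.05,0,0.01,0,0,0,0.36],[-0.05,0,0.01,0,0,0,0.36],[0,0,0,0,0,0,0.36],[0,0,0,0,0,0,0.36],[0,0,0,0,0,0,0.36],[0,0,0,0,0,0,0.36],[0,0,0,0,0,0,0.36],[0,0,0,0,0,0,0.36]]]'
python3 - <<'E'
from look import *
a=np.radians(3.7); O=np.array([.640,.006]); Rm=np.array([[np.cos(a),np.sin(a)],[-np.sin(a),np.cos(a)]])
for n in ("side","scene"):
    c,T,W,st=get(n); f=c["frame"]; cv2.imwrite(f"pics/{n}5.png",f); V=W.copy(); V[...,:2]=(W[...,:2]-O)@Rm.T
    box(n+" R",(-.08,.06),(-.14,-.003),W=V,f=f);box(n+" L",(-.08,.06),(.003,.14),W=V,f=f)
f=cv2.imread("pics/scene5.png"); g=cv2.imread("pics/side5.png")
cv2.imwrite("pics/c5.png",np.hstack([cv2.resize(f[160:330,230:420],(400,358),interpolation=2),cv2.resize(g[180:350,240:430],(400,358),interpolation=2)]))
E
```

```text
time_s: 25.4
tcp_pos: [0.593, -0.0618, 0.0478]
eef_rot: [179.5, 11.5, -176.3]
contact_force: [-5.2, -0.1, 3.0]
gripper_width: 0.0597
gripper_force: 2.7
side R 565 [  5.7 -67.7] [119.1  68. ] 85.5 z 0.0797
side L 461 [ 6.2 72.4] [132.8  65.6] 88.8 z 0.0797
scene R 215 [ -3.1 -77.4] [119.2 107.2] 5.3 z 0.078
scene L none 0
```

View pics/c5.png

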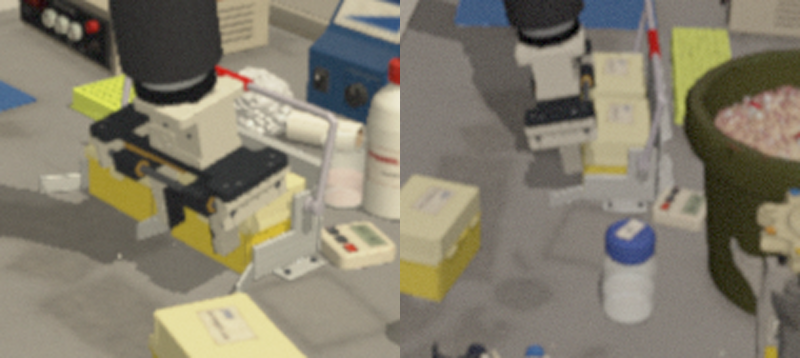

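Box is in the right bay against a light resistance (~5 N); push a bit more to tell "stop" from "sliding".

```bash
python3 -m pendant '[[[-0.1,0,0.02,0,0,0,0.36],[-0.1,0,0.02,0,0,0,0.36],[0,0,0,0,0,0,0.36],[0,0,0,0,0,0,0.36],[0,0,0,0,0,0,0.36],[0,0,0,0,0,0,0.36],[0,0,0,0,0,0,0.36],[0,0,0,0,0,0,0.36]]]'
```

```text
time_s: 26.3
tcp_pos: [0.5933, -0.0622, 0.0468]
eef_rot: [179.6, 11.2, -176.3]
contact_force: [-16.8, 1.9, 11.2]
gripper_width: 0.0595
gripper_force: 8.4
```

```bash
python3 -m pendant '[[[0.49,0,-0.1,0,0,0,0.36],[0.98,0,-0.2,0,0,0,0.36],[0.98,0,-0.2,0,0,0,0.36],[-0.2,0,-0.94,0,0,0,-1],[-0.2,0,-0.94,0,0,0,-1],[-0.2,0,-0.94,0,0,0,-1],[-0.2,0,-0.94,0,0,0,-1],[-0.2,0,-0.94,0,0,0,-1]]]'
python3 -m pendant '[[[-0.2,0,-0.94,0,0,0,-1],[-0.2,0,-0.94,0,0,0,-1],[-0.2,0,-0.94,0,0,0,-1],[-0.2,0,-0.94,0,0,0,-1],[0,0,0,0,1,0,-1],[0,0,0,0,1,0,-1],[0,0,0,0,1,0,-1],[0,0,0,0,0,0,-1]]]'
python3 - <<'E'
from look import *
a=np.radians(3.7); O=np.array([.640,.006]); Rm=np.array([[np.cos(a),np.sin(a)],[-np.sin(a),np.cos(a)]])
for n in ("scene","side"):
    c,T,W,st=get(n); f=c["frame"]; cv2.imwrite(f"pics/{n}6.png",f); V=W.copy(); V[...,:2]=(W[...,:2]-O)@Rm.T
    for nm,y in (("R",(-.14,-.003)),("L",(.003,.14))):
        box(n+nm,(-.08,.06),y,W=V,f=f); base(n+nm,(-.08,.06),y,V,f,(.022,.046))
    Y=cv2.inRange(cv2.cvtColor(f,cv2.COLOR_BGR2HSV),(18,30,70),(36,255,255))>0
    if n=="scene":
      for y in ((-.12,-.012),(.012,.12)):   # front wall fits
        m=Y&(V[...,0]<-.030)&(V[...,0]>-.06)&(V[...,1]>y[0])&(V[...,1]<y[1])&(V[...,2]>.024)&(V[...,2]<.044); P=V[m]; p=np.polyfit(P[:,1],P[:,0],1); print("front",len(P),np.degrees(np.arctan(-p[0])).round(2),np.median(P[:,0]))
    m=(cv2.inRange(cv2.cvtColor(f,cv2.COLOR_BGR2HSV),(0,150,80),(5,255,255))>0)&(V[...,0]>-.1)&(V[...,0]<.1)&(abs(V[...,1])<.06)&(V[...,2]>.11)
    print("sleeve",m.sum(),np.percentile(V[m],[3,50,97],axis=0).round(4).tolist())
print(st["tcp_pos"],st["eef_rot"],st["time_s"])
f=cv2.imread("pics/scene6.png"); cv2.imwrite("pics/c6.png",cv2.resize(f[150:330,230:470],(800,600),interpolation=2))
E
```

```text
time_s: 27.1
tcp_pos: [0.5495, -0.0652, 0.1455]
eef_rot: [179.5, 11.8, -176.2]
contact_force: [0.5, 0.4, -0.9]
gripper_width: 0.0254
gripper_force: 0.0
time_s: 27.9
tcp_pos: [0.5513, -0.0658, 0.2209]
eef_rot: [179.6, -0.4, -176.1]
contact_force: [-0.7, 0.3, -0.3]
gripper_width: 0.0004
gripper_force: 0.0
sceneR 1305 [  6.4 -64.3] [120.5  95. ] 90.0 z 0.0767
sceneR base 460 [[-0.0427, -0.1216, 0.0226], [-0.0383, -0.0907, 0.034], [0.013, -0.0177, 0.0451]]
sceneL 1088 [ 5.8 72.9] [132.9  96.3] 88.6 z 0.0766
sceneL base 311 [[-0.0446, 0.009, 0.0225], [-0.0412, 0.0515, 0.0328], [-0.0284, 0.1159, 0.0448]]
front 319 1.13 -0.038869180957599385
front 252 0.48 -0.041376478531964744
sleeve 128 [[0.0358, -0.0293, 0.144], [0.0406, 0.0012, 0.1492], [0.0468, 0.034, 0.1528]]
sideR 690 [  0.1 -66.8] [117.3  78.6] 87.5 z 0.0796
sideR base 53 [[-0.0387, -0.1254, 0.0372], [-0.0165, -0.119, 0.0407], [0.0085, -0.1129, 0.0457]]
sideL 581 [-0.  70.8] [131.2  79.8] 89.9 z 0.0796
sleeve 38 [[0.0389, -0.031, 0.1517], [0.0428, -0.0022, 0.1552], [0.0476, 0.0267, 0.1576]]
[ 0.55054797 -0.06585241  0.22059007] [ 179.54554345   -0.29164328 -176.16296246] 27.95
```

View pics/c6.png

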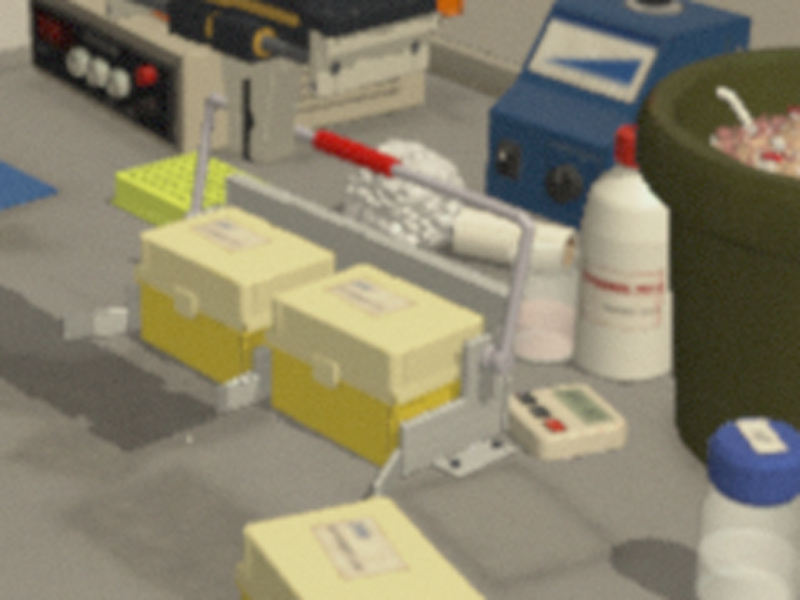

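Image shows the box seated in the right bay level with its neighbour, lids shut, bail upright with red sleeve at crop (355,150). Check what stands behind the bail before passing the fingers over.

Run:
```python
from look import *
a=np.radians(3.8); O=np.array([.640,.006]); Rm=np.array([[np.cos(a),np.sin(a)],[-np.sin(a),np.cos(a)]])
for n in ("scene","side"):
    c,T,W,st=get(n); V=W.copy(); V[...,:2]=(W[...,:2]-O)@Rm.T
    for x in ((.055,.09),(.09,.125),(.125,.16)):
      for y in ((-.15,-.05),(-.05,0),(0,.05),(.05,.13)):
        m=(V[...,0]>x[0])&(V[...,0]<x[1])&(V[...,1]>y[0])&(V[...,1]<y[1])&(V[...,2]>-.01)
        if m.sum()>3: print(n,x,y,m.sum(),np.percentile(V[m][:,2],[50,98]).round(3))
```

```text
scene (0.055, 0.09) (-0.15, -0.05) 151 [0.015 0.091]
scene (0.055, 0.09) (-0.05, 0) 30 [0.089 0.092]
scene (0.055, 0.09) (0, 0.05) 24 [0.09  0.091]
scene (0.055, 0.09) (0.05, 0.13) 33 [0.09  0.092]
scene (0.09, 0.125) (-0.15, -0.05) 114 [-0.001  0.016]
scene (0.125, 0.16) (-0.15, -0.05) 1614 [0.044 0.123]
scene (0.125, 0.16) (-0.05, 0) 11 [0.064 0.068]
side (0.055, 0.09) (-0.15, -0.05) 228 [0.015 0.095]
side (0.055, 0.09) (-0.05, 0) 110 [0.002 0.094]
side (0.055, 0.09) (0, 0.05) 78 [0.002 0.094]
side (0.055, 0.09) (0.05, 0.13) 89 [0.005 0.094]
side (0.09, 0.125) (-0.15, -0.05) 98 [0.002 0.02 ]
side (0.09, 0.125) (-0.05, 0) 61 [0.001 0.004]
side (0.09, 0.125) (0, 0.05) 20 [0.001 0.005]
side (0.09, 0.125) (0.05, 0.13) 40 [0.025 0.03 ]
side (0.125, 0.16) (-0.15, -0.05) 5 [0.212 0.214]
```

```bash
python3 -m pendant '[[[-0.95,0.4,0,0,0,0,-1],[-0.95,0.4,0,0,0,0,-1],[-0.95,0.4,0,0,0,0,-1],[-0.95,0.4,0,0,0,0,-1],[-0.95,0.4,0,0,0,0,-1],[0,0.4,0,0,0,0,-1],[0,0.4,0,0,0,0,-1],[0,0.4,0,0,0,0,-1]]]'
```

```text
time_s: 28.9
tcp_pos: [0.6389, 0.0046, 0.2212]
eef_rot: [179.5, -0.3, -176.1]
contact_force: [0.5, 0.0, 0.3]
gripper_width: 0.0002
gripper_force: 0.0
```

```bash
python3 -m pendant '[[[-1,0,0,0,0,0,-1],[-1,0,0,0,0,0,-1],[-1,0,0,0,0,0,-1],[-1,0,0,0,0,0,-1],[0,0,0.9,0,0,0,-1],[0,0,0.9,0,0,0,-1],[0,0,0.9,0,0,0,-1],[0,0,0.8,0,0,0,-1]]]'
python3 -m pendant '[[[0.5,0,0,0,0,0,-1],[0.5,0,0,0,0,0,-1],[0.5,0,0,0,0,0,-1],[0.5,0,0,0,0,0,-1],[0.5,0,0.05,0,0,0,-1],[0.5,0,0.1,0,0,0,-1],[0.5,0,0.15,0,0,0,-1],[0,0,0,0,0,0,-1]]]'
```

```text
time_s: 29.7
tcp_pos: [0.7182, 0.0103, 0.15]
eef_rot: [179.5, -0.4, -176.1]
contact_force: [-0.4, 1.1, -0.6]
gripper_width: 0.0004
gripper_force: 0.0
time_s: 30.5
tcp_pos: [0.6472, 0.0052, 0.1445]
eef_rot: [179.5, -0.5, -176.2]
contact_force: [-0.2, -0.2, -0.5]
gripper_width: 0.0005
gripper_force: 0.0
```

```bash
python3 -m pendant '[[[0.3,0,0.2,0,0,0,-1],[0.3,0,0.2,0,0,0,-1],[0.3,0,0.25,0,0,0,-1],[0.3,0,0.25,0,0,0,-1],[0.3,0,0.3,0,0,0,-1],[-0.4,0,0,0,0,0,-1],[0,0,-1,0,0,0,-1],[0,0,-1,0,0,0,-1]]]'
cat > sl.py <<'E'
from look import *
a=np.radians(3.8); O=np.array([.640,.006]); Rm=np.array([[np.cos(a),np.sin(a)],[-np.sin(a),np.cos(a)]])
for n in ("scene","side"):
    c,T,W,st=get(n); f=c["frame"]; cv2.imwrite(f"pics/{n}_%d.png"%(st["time_s"]*10),f); V=W.copy(); V[...,:2]=(W[...,:2]-O)@Rm.T; h=cv2.cvtColor(f,cv2.COLOR_BGR2HSV)
    m=((cv2.inRange(h,(0,140,70),(6,255,255))|cv2.inRange(h,(174,140,70),(180,255,255)))>0)&(abs(V[...,0])<.12)&(abs(V[...,1])<.06)&(V[...,2]>.01)
    print(n,"sleeve",m.sum(), np.percentile(V[m],[3,50,97],axis=0).round(4).tolist() if m.sum() else "")
p=(np.array(st["tcp_pos"][:2])-O)@Rm.T; print("tcp carrier",p.round(4),st["tcp_pos"][2],st["contact_force"].round(1),st["time_s"])
E
python3 sl.py
```

```text
time_s: 31.3
tcp_pos: [0.6268, 0.0037, 0.1605]
eef_rot: [179.6, -0.6, -176.1]
contact_force: [-0.4, -0.4, 0.7]
gripper_width: 0.0005
gripper_force: 0.0
scene sleeve 135 [[-0.0495, -0.0294, 0.1079], [-0.0458, -0.0001, 0.1138], [-0.0402, 0.0333, 0.1173]]
side sleeve 42 [[-0.0461, -0.0278, 0.117], [-0.0434, 0.0004, 0.1191], [-0.0381, 0.0299, 0.1223]]
tcp carrier [-0.0113 -0.0014] 0.16483474686208474 [ 1.6 -0.5  4.2] 31.35
```

```bash
python3 -m pendant '[[[0.92,0.05,0,0,0,0,-1],[0.92,0,0,0,0,0,-1],[0.2,0,0.85,0,0,0,-1],[0.1,0,0.5,0,0,0,-1],[0.1,0,0.5,0,0,0,-1],[0.1,0,0.5,0,0,0,-1],[0.1,0,0.5,0,0,0,-1],[0,0,0.5,0,0,0,-1]]]'
python3 sl.py
```

```text
time_s: 32.2
tcp_pos: [0.5779, 0.002, 0.0934]
eef_rot: [179.6, -0.4, -176.1]
contact_force: [0.5, 0.4, -0.9]
gripper_width: 0.0002
gripper_force: 0.0
scene sleeve 0 
side sleeve 0 
tcp carrier [-0.0631  0.    ] 0.09171669181070566 [-1.  -0.9 -1.8] 32.25
```

```bash
python3 -m pendant '[[[-0.1,0,0.4,0,0,0,-1],[-0.1,0,0.4,0,0,0,-1],[0,0,0.3,0,0,0,-1],[0,0,0.2,0,0,0,-1],[0,0,0,0,0,0,-1],[0,0,0,0,0,0,-1],[0,0,0,0,0,0,-1],[0,0,0,0,0,0,-1]]]'
python3 sl.py; ls pics | tail -4
```

```text
time_s: 33.1
tcp_pos: [0.5754, 0.0018, 0.0663]
eef_rot: [179.6, -1.1, -176.2]
contact_force: [-20.5, 4.5, 8.8]
gripper_width: 0.0004
gripper_force: 9.5
scene sleeve 0 
side sleeve 0 
tcp carrier [-0.0647  0.0001] 0.06628571496738903 [-19.6   5.4   8.2] 33.15
side6.png
side_313.png
side_322.png
side_331.png
```

```bash
python3 -c "
import cv2,numpy as np,glob
a=cv2.imread(sorted(glob.glob('pics/scene_33*'))[0])[150:310,250:410];b=cv2.imread('pics/side_331.png')[160:300,260:400]
cv2.imwrite('pics/c7.png',np.hstack([cv2.resize(a,(400,400),interpolation=2),cv2.resize(b,(400,400),interpolation=2)]))"
```

```text
(no output)
```

View pics/c7.png

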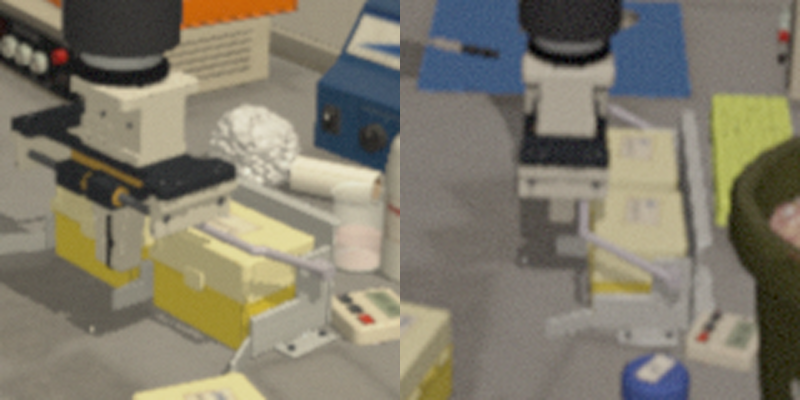

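The bar (right half visible at crop left 270,250) sits at lid height behind the fingers, so they slipped off in front of it. Back off, lift and re-measure.

```bash
python3 -m pendant '[[[0.6,0,0,0,0,0,-1],[0,0,-1,0,0,0,-1],[0,0,-1,0,0,0,-1],[0,0,-1,0,0,0,-1],[0,0,-1,0,0,0,-1],[0,0,-1,0,0,0,-1],[0,0,0,0,0,0,-1],[0,0,0,0,0,0,-1]]]'
python3 sl.py
```

```text
time_s: 34.0
tcp_pos: [0.5709, 0.0011, 0.1686]
eef_rot: [179.5, -0.3, -176.2]
contact_force: [0.3, -0.4, -0.6]
gripper_width: 0.0007
gripper_force: 0.0
scene sleeve 123 [[-0.0561, -0.0302, 0.0985], [-0.0525, 0.0, 0.1036], [-0.0465, 0.0324, 0.1067]]
side sleeve 43 [[-0.0537, -0.0297, 0.1064], [-0.0485, 0.0002, 0.1086], [-0.0457, 0.0309, 0.1109]]
tcp carrier [-0.0698 -0.0004] 0.16791455303981356 [ 0.4 -0.2 -0.4] 34.05
```

```bash
python3 -m pendant '[[[-0.97,0,0,0,0,0,-1],[0,0,0.9,0,0,0,-1],[0,0,0.8,0,0,0,-1],[0.15,0,0.4,0,0,0,-1],[0.15,0,0.4,0,0,0,-1],[0.13,0,0.4,0,0,0,-1],[0,0,0,0,0,0,-1],[0,0,0,0,0,0,-1]]]'
python3 sl.py
```

```text
time_s: 34.9
tcp_pos: [0.5811, 0.0021, 0.1106]
eef_rot: [179.5, -0.3, -176.1]
contact_force: [-0.4, -0.3, 0.8]
gripper_width: 0.0007
gripper_force: 0.0
scene sleeve 98 [[-0.0705, -0.0308, 0.0767], [-0.061, -0.0085, 0.0811], [-0.0527, 0.0332, 0.0886]]
side sleeve 18 [[-0.0609, -0.0301, 0.0838], [-0.0557, -0.0197, 0.0868], [-0.0517, -0.0085, 0.0909]]
tcp carrier [-0.0588  0.0001] 0.11084527850361009 [ 0.6 -0.2  0. ] 34.95
```

```bash
python3 -m pendant '[[[0.02,0,0.4,0,0,0,-1],[0.02,0,0.4,0,0,0,-1],[0,0,0.4,0,0,0,-1],[0,0,0.4,0,0,0,-1],[0,0,0.4,0,0,0,-1],[0,0,0,0,0,0,-1],[0,0,0,0,0,0,-1],[0,0,0,0,0,0,-1]]]'
python3 sl.py
```

```text
time_s: 35.8
tcp_pos: [0.58, 0.0024, 0.0705]
eef_rot: [179.5, -0.4, -176.1]
contact_force: [0.0, 0.3, 0.5]
gripper_width: 0.0005
gripper_force: 0.0
scene sleeve 86 [[-0.0718, -0.0308, 0.0359], [-0.0608, -0.0144, 0.0413], [-0.0532, 0.0325, 0.0489]]
side sleeve 22 [[-0.0626, -0.0297, 0.0422], [-0.0573, -0.0219, 0.0458], [-0.052, -0.0095, 0.0481]]
tcp carrier [-0.06    0.0004] 0.07060482721322354 [ 0.5 -0.1  0.5] 35.85
```

```bash
python3 -m pendant '[[[-0.03,0,0.2,0,0,0,-1],[-0.03,0,0.2,0,0,0,-1],[-0.03,0,0.2,0,0,0,-1],[0,0,0,0,0,0,-1],[0,0,0,0,0,0,-1],[0,0,0,0,0,0,-1],[0,0,0,0,0,0,-1],[0,0,0,0,0,0,-1]]]'
python3 -m pendant '[[[0,0,0.1,0,0,0,-1],[0,0,0.1,0,0,0,-1],[0,0,0,0,0,0,-1],[0,0,0,0,0,0,-1],[0,0,0,0,0,0,-1],[0,0,0,0,0,0,-1],[0,0,0,0,0,0,-1],[0,0,0,0,0,0,-1]]]'
python3 sl.py
```

```text
time_s: 36.7
tcp_pos: [0.582, 0.0026, 0.059]
eef_rot: [179.5, -0.3, -176.1]
contact_force: [-2.1, 2.0, 9.2]
gripper_width: 0.0004
gripper_force: 4.2
time_s: 37.5
tcp_pos: [0.5822, 0.0026, 0.0582]
eef_rot: [179.6, -0.2, -176.1]
contact_force: [-13.3, 1.9, 36.6]
gripper_width: 0.0004
gripper_force: 18.6
scene sleeve 53 [[-0.0691, -0.031, 0.0259], [-0.0577, -0.0217, 0.0328], [-0.0516, 0.0189, 0.038]]
side sleeve 14 [[-0.0572, -0.0336, 0.0355], [-0.0532, -0.0235, 0.0382], [-0.0493, -0.011, 0.0397]]
tcp carrier [-0.0579  0.0004] 0.058167449046819614 [-13.2   3.1  37.3] 37.55
```

Bail is against its stop (37 N down, TCP no longer advancing). Lift clear and inspect.

```bash
python3 -m pendant '[[[0,0,-0.3,0,0,0,-1],[0,0,-1,0,0,0,-1],[0,0,-1,0,0,0,-1],[0,0,-1,0,0,0,-1],[0,0,-1,0,0,0,-1],[0,0,-1,0,0,0,-1],[0,0,-1,0,0,0,-1],[0,0,-1,0,0,0,-1]]]'
python3 -m pendant '[[[0.5,1,-1,0,0,0,-1],[0.5,1,-1,0,0,0,-1],[0.5,1,0,0,0,0,-1],[0.5,1,0,0,0,0,-1],[0.5,1,0,0,0,0,-1],[0.5,1,0,0,0,0,-1],[0.5,1,0,0,0,0,-1],[0,0,0,0,0,0,-1]]]'
python3 sl.py
python3 - <<'E'
from look import *
a=np.radians(3.8); O=np.array([.640,.006]); Rm=np.array([[np.cos(a),np.sin(a)],[-np.sin(a),np.cos(a)]])
for n in ("scene","side"):
    c,T,W,st=get(n); f=c["frame"]; cv2.imwrite(f"pics/{n}9.png",f); V=W.copy(); V[...,:2]=(W[...,:2]-O)@Rm.T
    box(n+"R",(-.08,.06),(-.14,-.003),W=V,f=f); box(n+"L",(-.08,.06),(.003,.14),W=V,f=f); box(n+"shut",(.36,.55),(-.4,-.2),W=W,f=f)
a=cv2.imread('pics/scene9.png')[160:320,250:410];b=cv2.imread('pics/side9.png')[170:310,270:410]
cv2.imwrite('pics/c9.png',np.hstack([cv2.resize(a,(400,400),interpolation=2),cv2.resize(b,(400,400),interpolation=2)]))
E
```

```text
time_s: 38.4
tcp_pos: [0.5822, 0.0014, 0.2006]
eef_rot: [179.5, -0.4, -176.2]
contact_force: [0.6, -0.2, 0.1]
gripper_width: 0.0005
gripper_force: 0.0
time_s: 39.2
tcp_pos: [0.5025, 0.1377, 0.2416]
eef_rot: [179.5, -0.4, -176.0]
contact_force: [0.0, -0.8, 0.8]
gripper_width: 0.0004
gripper_force: 0.0
scene sleeve 134 [[-0.061, -0.0307, 0.0278], [-0.0569, -0.0012, 0.0331], [-0.0494, 0.0322, 0.0363]]
side sleeve 49 [[-0.0576, -0.0307, 0.0341], [-0.0544, -0.0001, 0.0376], [-0.0492, 0.031, 0.0421]]
tcp carrier [-0.128   0.1398] 0.241616904555158 [-0.4 -0.1 -0. ] 39.25
sceneR 1324 [  7.5 -67.5] [129.5  98.9] 89.6 z 0.0766
sceneL 1045 [ 4.1 71.5] [135.8  96.6] 89.2 z 0.0766
sceneshut 1998 [ 450. -277.] [116.7  81.4] 75.5 z 0.0769
sideR 702 [  1.7 -66.3] [118.3  78.6] 89.6 z 0.0797
sideL 579 [-0.  69.3] [128.1  79.7] 89.5 z 0.0797
sideshut 1072 [ 449.8 -277.2] [119.5  82.7] 74.7 z 0.0797
```

View pics/c9.png

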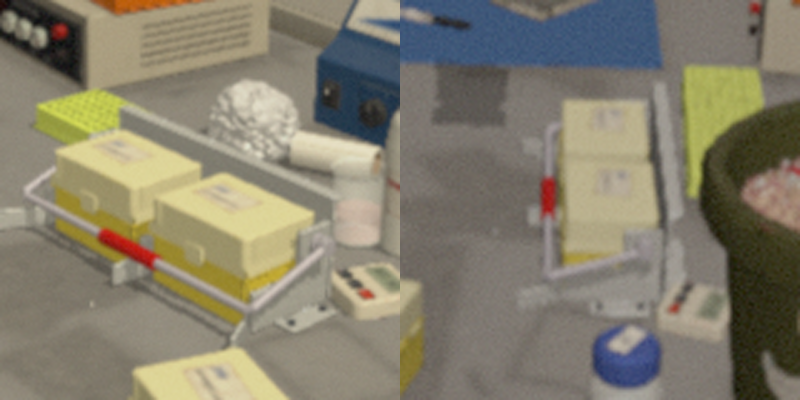

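Both boxes sit square and shut behind the lowered bail (red sleeve at crop 130,248, z≈0.03). The bench box, bottle and rack are where they were.

```bash
python3 -c "
from plant import r
print(r.close_job())"
```

```text
the job is handed in; nothing more can be done
None
```

I shut the open box's lid, slid the box fully home in the right bay, and swung the bail down to its stop; the job was handed in at about 39 s, and no verdict came back.

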